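# Pop open the sprung parts case and steady its lid

## Task

Open the small parts case: press the red release pad in front of it so that the sprung lid pops up, then ease the lid back gently with the fingers until it leans fully open against its stop, and hold it steady there for a moment before letting go. Leave the lid standing fully open and do not disturb the things around the case.

Things in the scene. Friction and masses are not known exactly. Their poses are not given: they have to be found in the camera images.
- case: Grey small-parts case (the one nearest the robot, with the red pad and steel catch in front; any other case lying farther off is clutter) with a clear hinged lid, 190 mm wide (its y), 118 mm deep (its x) and 38 mm high, fixed to the worktop. Origin: centre of the underside, on the worktop. Its +x points from the front (red release pad) to the back (lid hinge), its z is up.
- release_pad (a point): Centre of the top of the red ribbed release pad (34 mm along the case's x, 44 mm along its y), 102 mm in front of the case's centre (case x = -0.102, y = 0) and 30 mm above the worktop when not pressed. It is the front end of a rocking steel catch pivoted 36 mm behind the pad's centre, whose claw hooks over the lid's front edge; pressed straight down it sinks and tilts. Nothing else stands in front of or beside it but its flat foot plate, 4 mm high.
- release (a joint): Angle of the rocking catch (rad): 0 at rest, about 0.18 (pad centre 7 mm down, about 4 N) frees the lid, 0.32 is the end of its travel (pad centre 11 to 12 mm down, 5 to 6 N). A spring brings it back to 0.
- case_lid (a joint): Angle of the lid (rad): 0 shut, 1.92 fully open against its slightly springy stop, leaning back beyond upright. Freed, its spring throws it up by itself to about 1.15 rad (its free edge then about 140 mm above the worktop) within a second; the hinge is stiff, so it stays where it is left, and pushing it on takes about 1 N near its free edge.
- lid_hinge (a point): Middle of the lid's hinge line, which runs along the case's y: case x = +0.0585, 35 mm above the worktop.
- lid_edge (a point): Middle of the lid's free front edge, 117 mm from the hinge line. The lid is a flat panel 190 mm wide and 3 mm thick; upright, its edge stands 152 mm above the worktop, fully open 145 mm; open, its inner face looks towards the case's front (case -x).
- tape_measure: Tape measure, 38 x 84 x 68 mm, standing loose beside, behind or to the right front of the case; origin at the centre of its underside. Bystander.
- sanding_block: Brown sanding block, 65 x 116 x 37 mm, loose beside, behind or to the right front of the case; origin at the centre of its underside. Bystander.
- offcut_2: Wood offcut, 62 x 90 x 38 mm, loose beside, behind or to the right front of the case; origin at the centre of its underside. Bystander.

How it is judged:
On the way, in this order (a step that is already met when the one before it is completed fails the run):
1. the lid has popped up (more than 0.6 rad open) (value of joint case_lid above 0.6 rad), for 0.1 s.
2. the fingers hold the lid still, leaning back beyond 1.75 rad, for 0.3 s (value of joint case_lid above 1.75 rad and contact force between the fingers and case_lid above 0.2 N and velocity of joint case_lid between -0.2 and 0.2 rad/s), for 0.3 s.
At the end, for the whole second after the job is handed in: The lid stands still, open beyond 1.75 rad (100 degrees), and the release pad is back up (under 0.05 rad) (value of joint case_lid above 1.75 rad and velocity of joint case_lid between -0.1 and 0.1 rad/s and value of joint release below 0.05 rad); the robot touches nothing.
It fails at once if the lid is flung back (faster than 3 rad/s beyond 1.5 rad) (value of joint case_lid above 1.5 rad and velocity of joint case_lid above 3 rad/s).
It fails at once if the fingers press on the lid with more than 30 N (contact force between the fingers and case_lid above 30 N).
It fails at once if a bystander is moved by more than 30 mm (distance of any of tape_measure, sanding_block, offcut_2 from where it was at the start of the episode above 0.03 m).
It also fails if it takes over 40 s, if anything falls off the work surface, if the arm or the gripper's body presses on something with over 40 N, if the wrist force passes 120 N, or if a joint passes its speed limit or range.

## Robot

A 6-joint arm with a two-finger parallel gripper is mounted at the origin on a cart in front of the work surface, level with it; the furniture and walls round the work are solid. World frame = base frame: x ahead of the robot, y to its left, z up, the work surface at z = 0. Lengths are in m, angles in rad, forces in N, time in s.
With the tool pointing down it reaches from about 0.4 to 0.825 m from the base axis. Payload 7 kg.
Tool frame: the origin (TCP) lies midway between the tips of the shut fingers; the grasp point (between the pads) lies arm.hold_point_z behind it (arm.hold_point_z is the distance from the TCP to the grasp point, in m); z points along the fingers, y is the line along which they close (so a half turn about z gives the same grasp; the last joint's range is limited). The gripper opens to 88 mm and grips with 3 to 60 N. Pads are 19 mm wide; open, the fingers measure 130 mm over their backs; the gripper's body (78 mm by 193 mm) begins 47 mm behind the grasp point.
Start: joints at [-1.031, 0.359, 0.012, 0, -1.224, -0.288], TCP at [0.168, -0.654, 0.227] pointing down, gripper open.
Joint ranges: [-3.07, 3.07], [-1.43, 2.12], [-1.02, 1.25], [-3.03, 1.67], [-3.05, -0], [-3.03, 3.03]. Speed limits (rad/s): [2.39, 2.39, 3.01, 3.14, 3.14, 3.14].

## Interface

Orientations are given as [roll, pitch, yaw] about the fixed x, y, z axes, in that order (R = Rz(yaw) Ry(pitch) Rx(roll)).
In Python, from station import arm gives the robot as it stands.
- The arm moves only by the shell command python3 -m crank 'ROWS' [OPENING] [FORCE]. ROWS is JSON, a list that holds one entry, the list of rows, each a list of 4 numbers: the shift along the tool's x, y, z in units of 25 mm (1.0 is 25 mm), then the turn about the tool's z in units of 5 degrees (1.0 is 5 degrees). A call has 1 to 12 rows; each row is the pose to reach, as a shift and turn from the pose commanded when the call began, along the tool's axes at that moment; what a row does not reach only later rows make up. A row lasts 1/8 s, in which the tool goes at most 62.5 mm and 10.7 degrees, less where a joint would pass 70% of its speed; a pose out of reach is approached as far as the arm can. A call with a gripper value outside its range is refused whole. OPENING is the closure, from 0 (fully open) to 1 (shut), set as the call begins (- or left out, the last holds). The fingers move at their own pace and stop on an object; FORCE is the grip in N (left out, the last holds). Time passes only in rows, so rows that repeat a pose let the fingers close. It gives the time, the measured TCP pose, the force, the opening and the grip force at its end, in the units of the state.
- arm.get_state(): the state, without advancing time (a new reading comes with each control period).
- arm.grab_frame(name): name is "side" or "top"; returns (picture, depth): 384x512x3 uint8, red, green, blue; 384x512 float32, m along the optical axis (not along the pixel's ray), 0 where there is no reading.
- arm.get_calibration(name): a dict with "mtx" (3x3 intrinsics, pixels), "k1" (the pictures are not rectified: a ray, as slopes to the right and down, at radius r is drawn at 1 + k1 r^2 times it, then the intrinsics apply), "R" (3x3) and "t" (3): a world point X has camera coordinates R X + t. Camera axes: x right, y down, z forward; pixel columns grow to the right and rows downward; lengths in m; the calibration is good to about 2 mm. A picture is of the moment at which its call begins. get_calibration takes no time and is no camera call.
- arm.job_done(): hands the job in; it is judged then, once.
Trained networks look in the newest picture that a camera, given by its name, has taken for a name from the list of things; names that differ only in an ending like _2 or _b are one class to them, and where a whole thing is asked for, a point or a joint stands for the part that bears it (a point fixed in the world has none). Each returns a list of dicts, best first, with "score" (0 to 1); they miss things now and then, are a little off and sometimes report something else, mostly with a low value. They report only what shows in the picture. A call takes as long as a camera call.
- arm.recognise(thing, camera): "extent" ([left, top, width, height] in pixels, round what is visible of it).
- arm.trace(thing, camera): "mask" (384x512 bool, what is visible of it) and "extent" ([left, top, width, height] in pixels, round what is visible of it).
The state is a dict: "t": time; "q": joint angles; "qd": joint speeds; "joint_efforts": joint torques, N m; "eef_pos": TCP position; "ee_rot": TCP orientation; "force": force on the tool from outside, world axes, zero at the start; "moment": the same for the moment, N m; "width": finger opening in m; "gripper_force": force on a finger pad.
Only numpy, scipy, OpenCV 4.12 (cv2) and the standard library are available. Lean on these libraries where they do the work, as an engineer would, in place of code of your own. Each camera call takes 0.05 s, during which the arm holds its last target. There are 200 camera calls.

## Working session

There is one attempt and no reset: what is moved stays moved. The work goes in short steps, Python scripts to look and compute and a shell command to move; the robot and the scene stay as the last step left them, time stands still between calls to the robot, and variables do not carry over. Pictures are saved under pics/ and viewed, at most 10 in all, crops included, and the job is handed in when it is done.

```bash
mkdir -p pics; cat > h.py <<'E'
import numpy as np,cv2
from station import arm
def world(cam,uv,d):
    c=arm.get_calibration(cam);K=np.array(c["mtx"],float);R=np.array(c["R"]);t=np.array(c["t"])
    uv=np.asarray(uv,float).reshape(-1,1,2)
    n=cv2.undistortPoints(uv,K,np.array([c["k1"],0,0,0,0.]))[:,0]
    P=np.c_[n,np.ones(len(n))]*np.asarray(d).reshape(-1,1)
    return (P-t)@R
def maskpts(cam,m,depth):
    v,u=np.nonzero(m&(depth>0)); return world(cam,np.c_[u,v],depth[v,u])
E
python3 - <<'E'
from h import *
for cam in("top","side"):
    im,d=arm.grab_frame(cam);cv2.imwrite(f"pics/{cam}0.png",im[:,:,::-1])
    for th in("case","release_pad","case_lid","tape_measure","sanding_block","offcut_2"):
        for r in arm.trace(th,cam)[:2]:
            P=maskpts(cam,r["mask"],d)
            print(cam,th,round(r["score"],2),r["extent"],len(P),np.median(P,0).round(3) if len(P) else "",np.percentile(P,[3,97],axis=0).round(3).tolist() if len(P) else "")
s=arm.get_state();print(s["eef_pos"],s["ee_rot"],s["force"],arm.hold_point_z,s["t"])
E
```

```text
top case 0.73 [156.6, 167.3, 97.0, 100.0] 5639 [ 0.511 -0.226  0.036] [[0.426, -0.324, 0.002], [0.597, -0.154, 0.039]]
top release_pad 0.65 [166.8, 232.1, 23.5, 30.2] 495 [ 0.446 -0.19   0.028] [[0.419, -0.212, 0.02], [0.476, -0.164, 0.041]]
top case_lid 0.84 [153.8, 169.5, 97.9, 87.2] 4678 [ 0.52  -0.239  0.036] [[0.445, -0.324, 0.033], [0.596, -0.151, 0.039]]
top case_lid 0.31 [154.5, 168.3, 96.1, 99.5] 5693 [ 0.51  -0.226  0.036] [[0.425, -0.324, 0.001], [0.597, -0.153, 0.039]]
top tape_measure 0.92 [256.3, 229.3, 34.6, 27.1] 630 [ 0.448 -0.384  0.06 ] [[0.425, -0.421, 0.005], [0.474, -0.353, 0.067]]
top sanding_block 0.94 [207.7, 142.3, 53.6, 45.7] 1675 [ 0.628 -0.304  0.036] [[0.588, -0.359, 0.0], [0.672, -0.249, 0.039]]
top offcut_2 0.63 [153.3, 169.5, 98.1, 87.7] 4541 [ 0.521 -0.239  0.036] [[0.447, -0.322, 0.033], [0.596, -0.152, 0.039]]
top offcut_2 0.63 [253.7, 227.7, 34.2, 31.9] 660 [ 0.447 -0.384  0.059] [[0.425, -0.422, -0.001], [0.474, -0.353, 0.067]]
side case 0.6 [212.2, 149.1, 79.3, 57.1] 2836 [ 0.515 -0.245  0.038] [[0.426, -0.336, 0.002], [0.605, -0.142, 0.041]]
side release_pad 0.55 [215.9, 154.7, 22.7, 16.5] 164 [ 0.444 -0.19   0.031] [[0.419, -0.21, 0.024], [0.473, -0.163, 0.044]]
side case_lid 0.65 [217.4, 151.6, 68.5, 46.0] 1864 [ 0.517 -0.243  0.039] [[0.44, -0.324, 0.036], [0.594, -0.151, 0.04]]
side tape_measure 0.58 [208.4, 190.1, 27.4, 43.2] 788 [ 0.449 -0.398  0.041] [[0.422, -0.419, 0.001], [0.477, -0.363, 0.068]]
side sanding_block 0.62 [276.4, 174.7, 40.8, 40.9] 1081 [ 0.628 -0.325  0.037] [[0.586, -0.362, 0.002], [0.673, -0.254, 0.04]]
side offcut_2 0.24 [212.6, 157.5, 25.2, 10.6] 179 [ 0.445 -0.19   0.031] [[0.419, -0.212, 0.021], [0.473, -0.162, 0.043]]
[ 0.16816249 -0.65369452  0.22660013] [-3.14154434e+00  3.97402818e-05 -2.88979326e+00] [ 0.09215731  0.60407116 -0.34519554] 0.0188 0.7
```

View pics/top0.png

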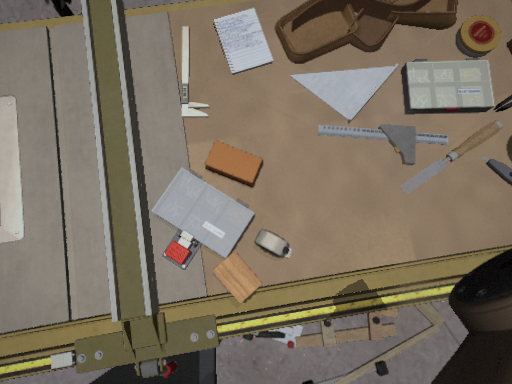

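```bash
python3 - <<'E'
from h import *
im,d=arm.grab_frame("top")
r=arm.trace("case_lid","top")[0]
P=maskpts("top",r["mask"],d);P=P[(abs(P[:,2]-.037)<.006)]
b=cv2.minAreaRect((P[:,:2]*1000).astype(np.float32));print("lid rect",b)
im,d=arm.grab_frame("top")
hsv=cv2.cvtColor(im,cv2.COLOR_RGB2HSV);m=((hsv[...,0]<8)|(hsv[...,0]>172))&(hsv[...,1]>150)&(hsv[...,2]>80)
m[:225]=0;m[270:]=0;m[:,:155]=0;m[:,205:]=0
Q=maskpts("top",m,d);Q=Q[Q[:,2]>.02];print("pad",len(Q),cv2.minAreaRect((Q[:,:2]*1000).astype(np.float32)),np.median(Q,0))
E
```

```text
lid rect ((520.7437133789062, -237.09568786621094), (190.00921630859375, 116.46581268310547), 56.14299392700195)
pad 316 ((437.5915832519531, -182.87814331054688), (43.677242279052734, 32.6941032409668), 56.71549987792969) [ 0.43762519 -0.18314446  0.02794551]
```

The top view shows the case at about (203,212) with the red pad at (180,250). The sanding block is at (235,163), the tape at (273,243) and the offcut at (237,278). A beam runs at columns 90–150, and I need its height.

```bash
python3 - <<'E'
from h import *
im,d=arm.grab_frame("top")
for v in (30,100,180,250,300,350):
    us=[60,95,105,120,135,150,160];uv=[(u,v) for u in us]
    print(v,world("top",uv,[d[v,u] for u in us]).round(3).tolist())
a=np.radians(-33.6);ex=np.array([np.cos(a),np.sin(a)]);ey=np.array([-ex[1],ex[0]]);c=np.array([.521,-.237])
print("offcut",world("top",[(237,278)],[d[278,237]]))
s=arm.get_state();p=s["eef_pos"][:2];y=s["ee_rot"][2]
tx=np.array([np.cos(y),np.sin(y)]);ty=np.array([np.sin(y),-np.cos(y)])
T=c-.110*ex
print(T,"units now-axes",(T-p)@tx/.025,(T-p)@ty/.025,"turn",-(np.degrees(a)-180-np.degrees(y))/5)
E
```

```text
30 [[0.976, 0.107, -0.002], [0.938, 0.001, 0.056], [0.937, -0.022, 0.058], [0.93, -0.058, 0.068], [0.976, -0.069, -0.001], [0.976, -0.105, -0.001], [0.979, -0.128, -0.004]]
100 [[0.804, 0.103, -0.015], [0.764, -0.012, 0.07], [0.77, -0.028, 0.056], [0.771, -0.059, 0.053], [0.796, -0.075, 0.001], [0.796, -0.109, -0.0], [0.797, -0.132, -0.004]]
180 [[0.608, 0.087, -0.006], [0.605, 0.007, 0.0], [0.589, -0.039, 0.064], [0.59, -0.067, 0.055], [0.586, -0.102, 0.07], [0.602, -0.115, 0.0], [0.602, -0.137, -0.001]]
250 [[0.451, 0.073, -0.002], [0.449, -0.0, -0.004], [0.448, -0.021, -0.004], [0.443, -0.074, 0.058], [0.442, -0.104, 0.056], [0.443, -0.126, 0.027], [0.445, -0.141, -0.001]]
300 [[0.346, 0.064, -0.0], [0.343, -0.007, -0.003], [0.343, -0.028, -0.003], [0.345, -0.078, 0.053], [0.344, -0.107, 0.053], [0.344, -0.141, 0.07], [0.339, -0.143, -0.002]]
350 [[0.391, -0.348, 0.874], [0.241, -0.008, -0.017], [0.24, -0.029, -0.017], [0.239, -0.06, -0.018], [0.238, -0.091, -0.017], [0.236, -0.122, -0.017], [0.237, -0.145, -0.011]]
offcut [[ 0.38031553 -0.30991281  0.03514557]]
[ 0.42937866 -0.17612693] units now-axes -14.878516569266056 15.89736242072146 turn 9.6052017896194
```

View pics/side0.png

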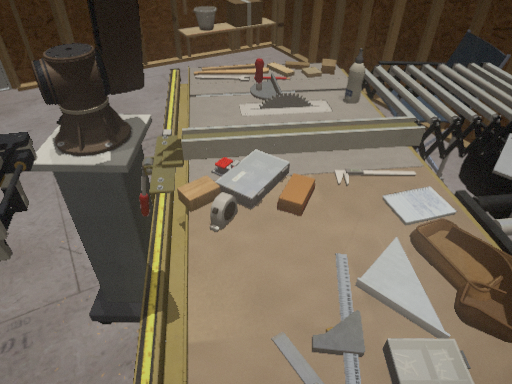

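The side view confirms that the beam is a fence about 7 cm high, left of the case along y≈-0.1. I'll move above the front half of the pad with the fingers shut and tool y along the case's y.

```bash
python3 -m crank '[[[-1.5,1.6,0,1],[-3,3.2,0,2],[-4.5,4.8,0,3],[-6,6.4,0,4],[-7.5,8,0,5],[-9,9.6,0,6],[-10.5,11.2,0,7],[-12,12.8,0,8],[-13.5,14.4,0,9],[-14.88,15.9,0,9.6],[-14.88,15.9,0,9.6],[-14.88,15.9,0,9.6]]]' 1 20
```

```text
t: 2.4
eef_pos: [0.4293, -0.1759, 0.2266]
ee_rot: [-3.142, -0.0, 2.557]
force: [-0.7, -0.3, -1.0]
width: 0.0006
gripper_force: 0.0
```

```bash
python3 -m crank '[[[0,0,1.5,0],[0,0,3,0],[0,0,4.5,0],[0,0,6,0],[0,0,7,0],[0,0,7.4,0],[0,0,7.4,0]]]'; python3 - <<'E'
from h import *
im,d=arm.grab_frame("side");cv2.imwrite("pics/s1.png",cv2.resize(im[110:240,150:330,::-1],None,fx=4,fy=4))
E
```

```text
t: 3.28
eef_pos: [0.429, -0.1768, 0.0415]
ee_rot: [-3.141, -0.001, 2.555]
force: [0.6, 0.1, 0.8]
width: 0.0001
gripper_force: 0.0
```

View pics/s1.png

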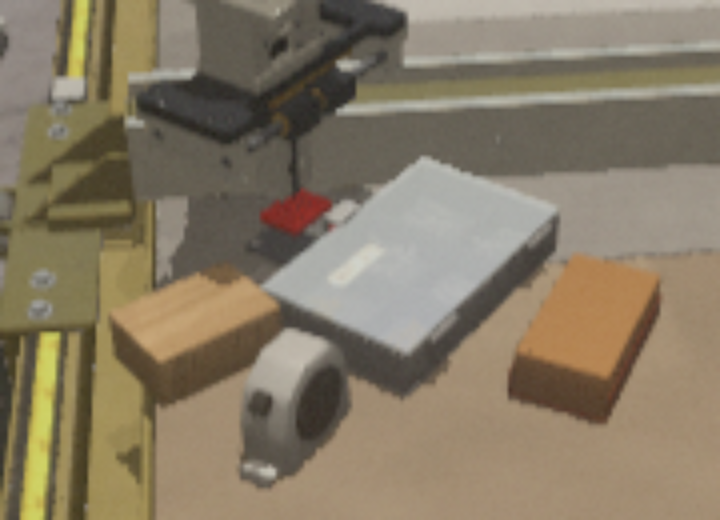

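The tip is just above the red pad at crop (295,195), and nothing blocks it. Now I'll press.

```bash
python3 -m crank '[[[0,0,0.3,0],[0,0,0.5,0],[0,0,0.65,0],[0,0,0.8,0],[0,0,0.9,0],[0,0,0.9,0],[0,0,0.9,0]]]'; python3 - <<'E'
from h import *
im,d=arm.grab_frame("side");cv2.imwrite("pics/s2.png",cv2.resize(im[90:240,150:330,::-1],None,fx=4,fy=4))
E
```

```text
t: 4.2
eef_pos: [0.4286, -0.1757, 0.0188]
ee_rot: [-3.141, -0.001, 2.556]
force: [-2.9, 4.4, 5.0]
width: 0.0004
gripper_force: 3.1
```

View pics/s2.png

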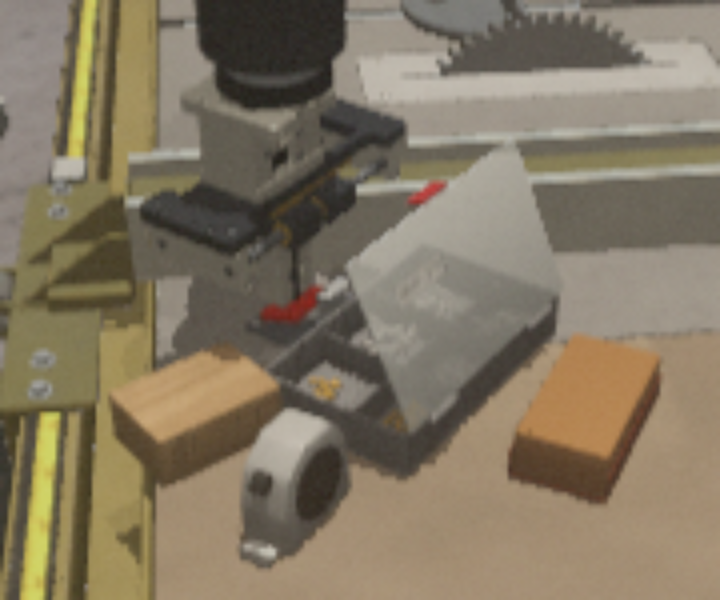

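The lid has popped up and the pad is pressed under the tip. I'll lift off and then measure the lid.

```bash
python3 -m crank '[[[0,0,-0.6,0],[0,0,-1.6,0],[0,0,-2.6,0],[0,0,-3.65,0],[0,0,-3.65,0],[-1,0,-3.65,0],[-2,0,-3.65,0],[-2,0,-3.65,0]]]'; cat > lid.py <<'E'
from h import *
a=np.radians(-33.6);ex=np.array([np.cos(a),np.sin(a)]);ey=np.array([-ex[1],ex[0]]);c=np.array([.521,-.237])
for cam in("side","top"):
    im,d=arm.grab_frame(cam)
    for r in arm.trace("case_lid",cam)[:1]:
        P=maskpts(cam,r["mask"],d);X=(P[:,:2]-c)@ex;Z=P[:,2]
        k=Z>.06
        if k.sum()>20:
            ang=np.arctan2(Z[k]-.035,.0585-X[k]);print(cam,round(r["score"],2),k.sum(),"angle pct",np.percentile(ang,[10,25,50,75,90]).round(2),"ztop",np.percentile(Z,98).round(3))
s=arm.get_state();p=s["eef_pos"];print("tcp case x,y,z",((p[:2]-c)@ex).round(4),((p[:2]-c)@ey).round(4),p[2].round(4),"F",np.round(s["force"],1),s["t"])
E
python3 lid.py
```

```text
t: 5.25
eef_pos: [0.4719, -0.2043, 0.1092]
ee_rot: [-3.141, -0.001, 2.555]
force: [-1.0, -0.1, -0.8]
width: 0.0005
gripper_force: 0.0
side 0.91 1782 angle pct [1.15 1.16 1.17 1.18 1.2 ] ztop 0.143
top 0.8 1478 angle pct [1.17 1.18 1.19 1.21 1.24] ztop 0.143
tcp case x,y,z -0.0609 -0.0002 0.1098 F [ 0.4 -0.7 -0.2] 5.45
```

```bash
python3 -m crank '[[[-0.8,0,0,0],[-1.6,0,0,0],[-2.1,0,0,0],[-2.4,0,0,0],[-2.7,0,0,0],[-3.0,0,0,0],[-3.3,0,0,0],[-3.6,0,0,0],[-3.85,0,0,0],[-4.1,0,0,0],[-4.3,0,0,0],[-4.5,0,0,0]]]'; python3 lid.py
```

```text
t: 6.95
eef_pos: [0.5649, -0.266, 0.1102]
ee_rot: [-3.142, -0.0, 2.555]
force: [-0.6, -0.2, -0.4]
width: 0.0003
gripper_force: 0.3
side 0.61 1151 angle pct [1.63 1.64 1.65 1.65 1.66] ztop 0.153
top 0.46 35 angle pct [1.66 1.66 1.67 1.67 1.68] ztop 0.142
tcp case x,y,z 0.0525 0.0001 0.1103 F [ 0.5 -0.   0. ] 7.15
```

```bash
python3 -m crank '[[[-0.12,0,0,0],[-0.24,0,0,0],[-0.36,0,0,0],[-0.48,0,0,0],[-0.6,0,0,0],[-0.7,0,0,0],[-0.8,0,0,0],[-0.86,0,0,0],[-0.86,0,0,0],[-0.86,0,0,0],[-0.86,0,0,0]]]'; python3 lid.py
```

```text
t: 8.52
eef_pos: [0.5829, -0.2778, 0.1105]
ee_rot: [3.141, 0.0, 2.556]
force: [0.6, 0.1, -0.4]
width: 0.0003
gripper_force: 0.0
side 0.87 672 angle pct [1.88 1.9  1.9  1.91 1.92] ztop 0.153
top 0.54 79 angle pct [1.91 1.91 1.92 1.94 1.95] ztop 0.21
tcp case x,y,z 0.074 0.0002 0.1104 F [ 0.8 -0.1  0.5] 8.725
```

The lid is at about 1.9 rad. I'll press a touch further so there is clear contact force against the stop, and hold.

```bash
python3 -m crank '[[[-0.05,0,0,0],[-0.1,0,0,0],[-0.1,0,0,0],[-0.1,0,0,0],[-0.1,0,0,0],[-0.1,0,0,0],[-0.1,0,0,0]]]'; python3 lid.py
```

```text
t: 9.6
eef_pos: [0.5848, -0.2792, 0.1103]
ee_rot: [-3.142, -0.0, 2.556]
force: [-0.6, 0.9, -0.1]
width: 0.0007
gripper_force: 0.2
side 0.8 607 angle pct [1.91 1.92 1.93 1.94 1.94] ztop 0.151
top 0.6 73 angle pct [1.93 1.94 1.95 1.96 1.98] ztop 0.129
tcp case x,y,z 0.0765 0.0001 0.1103 F [-0.4  0.9 -0.4] 9.8
```

```bash
python3 -m crank '[[[-0.04,0,0,0],[-0.08,0,0,0],[-0.08,0,0,0],[-0.08,0,0,0],[-0.08,0,0,0],[-0.08,0,0,0],[-0.08,0,0,0]]]'; python3 lid.py
```

```text
t: 10.68
eef_pos: [0.5851, -0.2795, 0.1102]
ee_rot: [-3.141, -0.003, 2.556]
force: [-5.4, 5.1, 3.8]
width: 0.0005
gripper_force: 4.0
side 0.75 588 angle pct [1.91 1.93 1.93 1.94 1.95] ztop 0.151
top 0.77 93 angle pct [1.93 1.94 1.95 1.96 1.98] ztop 0.143
tcp case x,y,z 0.077 0.0001 0.1102 F [-5.4  4.7  4.1] 10.875
```

The contact is firm, about 7 N against the stop, and held for over 0.3 s. Next I'll back off slowly and then rise.

```bash
python3 -m crank '[[[0,0,0,0],[0,0,0,0],[0,0,0,0],[0.1,0,0,0],[0.25,0,0,0],[0.5,0,0,0],[1,0,0,0],[2,0,0,0],[3,0,0,0],[3,0,-1.5,0],[3,0,-3,0],[3,0,-3,0]]]'; python3 lid.py; python3 - <<'E'
from h import *
im,d=arm.grab_frame("side");cv2.imwrite("pics/s3.png",cv2.resize(im[60:240,150:330,::-1],None,fx=3,fy=3))
E
```

```text
t: 12.38
eef_pos: [0.5253, -0.2389, 0.1888]
ee_rot: [3.139, 0.006, 2.556]
force: [-0.0, -0.1, -0.2]
width: 0.0005
gripper_force: 0.0
side 0.58 567 angle pct [1.92 1.93 1.93 1.94 1.94] ztop 0.152
top 0.85 1354 angle pct [1.93 1.94 1.94 1.95 1.96] ztop 0.15
tcp case x,y,z 0.0025 -0.0001 0.1844 F [ 0.1 -0.8 -0. ] 12.575
```

View pics/s3.png

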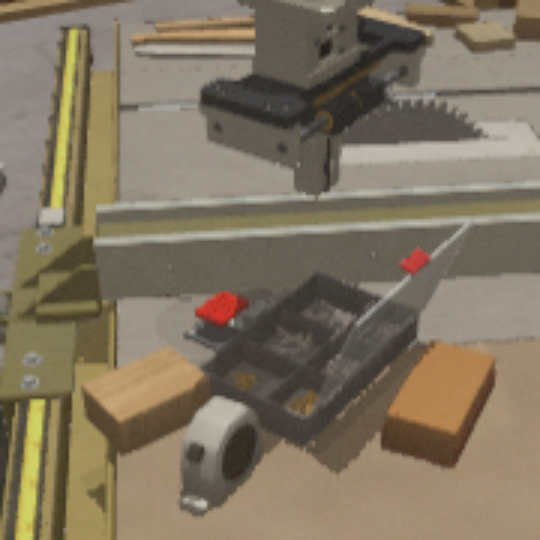

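The lid leans back open (crop 400,300), the pad is back up (220,305), the bystanders haven't moved and the gripper is clear.

```bash
python3 -c "
from station import arm
print(arm.job_done())"
```

```text
the job is handed in; nothing more can be done
None
```

I opened the case and handed the job in: the lid stands at about 1.93 rad after the fingers held it against its stop, the release pad is back up, and no bystander looks moved in the last picture; `arm.job_done()` returned no verdict.

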